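Deal the soap bars into the two draining caddies

TASK

Deal the four soap bars out of the leaning rack into the two draining caddies, one bar at a time and turn about: work along the rack from its end nearest the caddies, give the first bar to the caddy with ears, the next to the plain one and so on, until each caddy holds two bars standing upright side by side on its grating. You are not told how high the gratings are set, so feel for each one and set every bar down gently: do not let it drop, do not ram it down. Leave the other things on the sill where they are.

Things in the scene. Friction and masses are not known exactly. Their poses are not given: they have to be found in the camera images.
- bar0_c (a point): soap bar at the rack's end nearest the caddies, one of four alike: an olive-brown block 28 mm thick (its x), 62 mm wide (y), 110 mm long (z, up along the bar), 0.13 to 0.25 kg. This point is its centre, 55 mm from either end. It starts in the rack, leaning 30 degrees; the upper 65 mm of its broad faces is free for gripping; it comes out drawn along its own length
- bar1_c (a point): soap bar second from the caddies, one of four alike: an olive-brown block 28 mm thick (its x), 62 mm wide (y), 110 mm long (z, up along the bar), 0.13 to 0.25 kg. This point is its centre, 55 mm from either end. It starts in the rack, leaning 30 degrees; the upper 65 mm of its broad faces is free for gripping; it comes out drawn along its own length
- bar2_c (a point): soap bar third from the caddies, one of four alike: an olive-brown block 28 mm thick (its x), 62 mm wide (y), 110 mm long (z, up along the bar), 0.13 to 0.25 kg. This point is its centre, 55 mm from either end. It starts in the rack, leaning 30 degrees; the upper 65 mm of its broad faces is free for gripping; it comes out drawn along its own length
- bar3_c (a point): soap bar at the rack's far end from the caddies, one of four alike: an olive-brown block 28 mm thick (its x), 62 mm wide (y), 110 mm long (z, up along the bar), 0.13 to 0.25 kg. This point is its centre, 55 mm from either end. It starts in the rack, leaning 30 degrees; the upper 65 mm of its broad faces is free for gripping; it comes out drawn along its own length
- rack: fixed aluminium leaning rack, 292 mm along y, four places at y = -108, -36, 36, 108 mm, parted by 3 mm fins 22 mm high. Bars stand in a trough (floor 32 mm up), tops leaning 30 degrees to its -x (to the robot); a plate backs the lower 42 mm of each bar's -x face. Origin: on the sill under the trough's middle
- caddy_eared: fixed white plastic tub with ears, 142 (x) x 86 (y) mm, walls 5 mm, rim 75 mm up; a flat ear stands out 25 mm at each short end. Origin: centre of its underside, on the sill. A level grating inside, on soft springs (2.5 N/mm, 10 mm of give), is set at an unmeasured height, top 27 to 68 mm above the sill. Two bars fit, thickness along x, centres 30 mm either side of the middle
- caddy_plain: plain caddy: the same fixed white tub without ears, 142 (x) x 86 (y) mm, inside 132 x 76 mm, rim 75 mm up. Origin: centre of its underside, on the sill. Its own sprung grating is likewise set at an unmeasured height, not that of the other caddy, its top 27 to 68 mm above the sill. Bars go in as in the eared caddy
- amber_jar: amber glass jar with a metal lid, 84 mm across, 110 mm tall. Bystander, not to be disturbed. Origin: centre of its underside
- jug: red plastic measuring jug, 90 mm across, 110 mm tall, handle at its +y. Bystander, not to be disturbed. Origin: centre of its underside
- scrub_brush: bamboo scrub brush, 180 (x) x 55 x 40 mm, bristles down. Bystander, not to be disturbed. Origin: centre of its underside
- softener: white softener bottle, 76 mm across, 190 mm tall. Bystander, not to be disturbed. Origin: centre of its underside
- tin: open steel tin, 80 mm across, 70 mm tall. Bystander, not to be disturbed. Origin: centre of its underside
Mind the look-alikes: they are no part of the job. What is shaped like the caddy_eared but yellow is not meant. Leave any orange look-alike of the part that bears bar1_c alone.

How it is judged:
On the way, in this order (a step that is already met when the one before it is completed fails the run):
1. the first bar (bar0) stands released in the eared caddy (x of bar0_c in the frame of caddy_eared between -0.056 and 0.056 m and y of bar0_c in the frame of caddy_eared between -0.034 and 0.034 m and z of bar0_c in the frame of caddy_eared between 0.072 and 0.13 m and angle between bar0_c's own z axis and vertical below 0.2 rad and linear speed of bar0 below 0.05 m/s and contact force between the fingers and bar0 below 0.1 N and contact force between bar0 and caddy_eared above 0.3 N), for 0.2 s.
2. the second bar (bar1) stands released in the plain caddy (x of bar1_c in the frame of caddy_plain between -0.056 and 0.056 m and y of bar1_c in the frame of caddy_plain between -0.034 and 0.034 m and z of bar1_c in the frame of caddy_plain between 0.072 and 0.13 m and angle between bar1_c's own z axis and vertical below 0.2 rad and linear speed of bar1 below 0.05 m/s and contact force between the fingers and bar1 below 0.1 N and contact force between bar1 and caddy_plain above 0.3 N), for 0.2 s.
3. the third bar (bar2) stands released in the eared caddy (x of bar2_c in the frame of caddy_eared between -0.056 and 0.056 m and y of bar2_c in the frame of caddy_eared between -0.034 and 0.034 m and z of bar2_c in the frame of caddy_eared between 0.072 and 0.13 m and angle between bar2_c's own z axis and vertical below 0.2 rad and linear speed of bar2 below 0.05 m/s and contact force between the fingers and bar2 below 0.1 N and contact force between bar2 and caddy_eared above 0.3 N), for 0.2 s.
At the end, for the whole second after the job is handed in: bar0 and bar2 are in the eared caddy, bar1 and bar3 in the plain one: centres within 56 mm along and 34 mm across of the caddy's middle and 72 to 130 mm above its underside, resting on it (over 0.3 N) within 0.2 rad of vertical, at rest (under 0.05 m/s), released (all of step 1 and all of step 2 and all of step 3 and x of bar3_c in the frame of caddy_plain between -0.056 and 0.056 m and y of bar3_c in the frame of caddy_plain between -0.034 and 0.034 m and z of bar3_c in the frame of caddy_plain between 0.072 and 0.13 m and angle between bar3_c's own z axis and vertical below 0.2 rad and linear speed of bar3 below 0.05 m/s and contact force between the fingers and bar3 below 0.1 N and contact force between bar3 and caddy_plain above 0.3 N); the robot touches nothing.
It fails at once if a soap bar falls freely (faster than 0.5 m/s while no finger touches it, a drop of some 13 mm) ((linear speed of bar0 above 0.5 m/s and contact force between the fingers and bar0 below 0.05 N) or (linear speed of bar1 above 0.5 m/s and contact force between the fingers and bar1 below 0.05 N) or (linear speed of bar2 above 0.5 m/s and contact force between the fingers and bar2 below 0.05 N) or (linear speed of bar3 above 0.5 m/s and contact force between the fingers and bar3 below 0.05 N)).
It fails at once if a soap bar is pushed or banged against a caddy with more than 30 N (contact force between any of bar0, bar1, bar2, bar3 and caddy_eared above 30 N or contact force between any of bar0, bar1, bar2, bar3 and caddy_plain above 30 N).
It fails at once if one of the other things on the sill is moved more than 30 mm (distance of any of amber_jar, jug, scrub_brush, softener, tin from where it was at the start of the episode above 0.03 m).
It also fails if it takes over 72 s, if anything falls off the work surface, if the arm or the gripper's body presses on something with over 40 N, if the wrist force passes 120 N, or if a joint passes its speed limit or range.

ROBOT

A 6-joint arm with a two-finger parallel gripper is mounted at the origin on the work surface. World frame = base frame: x ahead of the robot, y to its left, z up, the work surface at z = 0. Lengths are in m, angles in rad, forces in N, time in s.
With the tool pointing down it reaches from about 0.35 to 0.775 m from the base axis. Payload 5.5 kg.
Tool frame: the origin (TCP) lies between the finger pads; the fingertips stand 19 mm ahead of it and the grasp point (between the pads) is the TCP; z points along the fingers, x is the direction in which the jaws open and shut, and the axes are right-handed (so a half turn about z gives the same grasp; the last joint's range is limited). The gripper opens to 85 mm and grips with 20 to 120 N. Pads are 22 mm wide; open, the fingers measure 114 mm over their backs; the gripper's body (76 mm by 85 mm) begins 54 mm behind the grasp point. The pads swing forward as they close: fully open they stand 13 mm farther back than shut.
Start: joints at [1.032, 0.313, 0.046, 1.304, 0, 1.431], TCP at [0.223, 0.53, 0.217] pointing down, gripper open.
Joint ranges: [-2.76, 2.76], [-0.86, 1.69], [-1.03, 1.26], [-2.2, 2.34], [-1.47, 1.5], [-3.14, 3.14]. Speed limits (rad/s): [2.57, 2.57, 3.14, 3.14, 3.14, 3.14].

INTERFACE

Orientations are given as a unit quaternion [w, x, y, z].
In Python, from workcell import env gives the robot as it stands. The module is installed in compiled form; this text tells all that it offers.
- The arm moves only by the tool carry_out, never from a script. Its argument "steps" is a list of rows, each a list of 7 numbers: the gripper command: -1 is shut, 1 is fully open, values between are in proportion, then the shift along the tool's x, y, z in m, then the turn, a rotation vector about the tool's x, y, z in rad. A call has 1 to 20 rows; each row shifts and turns the commanded pose from where the row before left it, along the tool's axes as they then stand; what a row does not reach is not made up. A row lasts 1/8 s, in which the tool goes at most 62.5 mm and 10.7 degrees, less where a joint would pass 70% of its speed; a pose out of reach is approached as far as the arm can. A call with a gripper value outside its range is refused whole. The fingers move at their own pace and stop on an object; "grip_force" is the grip in N (left out, the last holds). Time passes only in rows, so rows that do not move let the fingers close. It gives the time, the measured TCP pose, the force and the opening at its end, in the units of the state.
- env.get_state(): the state, without advancing time (a new reading comes with each control period).
- env.read_camera(name): name is "scene" or "top" or "wrist"; returns a dict with "color" (400x640x3 uint8, red, green, blue), "K" (3x3 intrinsics, pixels), "R" (3x3) and "t" (3): a world point X has camera coordinates R X + t. Camera axes: x right, y down, z forward; pixel columns grow to the right and rows downward; lengths in m; the calibration is good to about 2 mm. The wrist camera is an equidistant fisheye: a pixel r from the principal point sees the ray r / f radians off the axis. A picture is of the moment at which its call begins. There is no depth.
- env.hand_in(): hands the job in, once; it reports no verdict.
The state is a dict: "clock": time; "joint_pos": joint angles; "qvel": joint speeds; "tau": joint torques, N m; "tcp_pos": TCP position; "orientation": TCP orientation; "wrist_force": force on the tool from outside, world axes, zero at the start; "ft_torque": the same for the moment, N m; "finger_gap": finger opening in m.
Only numpy, scipy, OpenCV 4.12 (cv2) and the standard library are available. Lean on these libraries where they do the work, as an engineer would, in place of code of your own. Each camera call takes 0.05 s, during which the arm holds its last target. There are 200 camera calls.

## Working session

There is one attempt and no reset: what is moved stays moved. The work goes in short steps, Python scripts to look and compute and a tool call to move; the robot and the scene stay as the last step left them, time stands still between calls to the robot, and variables do not carry over. Pictures are saved under pics/ and viewed, about 8 in all and at most 12, crops included, and the job is handed in when it is done.

Besides the shell and the picture viewer there is one more tool, called after ">>>" as name(argument=value, ...) on one line, values as JSON. carry_out: Moves the arm, as the interface text tells. Its arguments: {"type":"object","properties":{"steps":{"type":"array","items":{"type":"array","items":{"type":"number"}}},"grip_force":{"type":"number"}},"required":["steps"]}

```bash
mkdir -p pics
python3 - <<'E'
from workcell import env
import cv2,numpy as np
print(env.get_state())
for n in ["scene","top"]:
    c=env.read_camera(n); cv2.imwrite(f"pics/{n}0.png",c["color"][:,:,::-1]); print(n,c["K"],c["R"],c["t"])
    np.savez(f"{n}0.npz",**{k:c[k] for k in("color","K","R","t")})
E
```

```text
{'clock': 0.0, 'joint_pos': array([ 1.03243912e+00,  3.13979340e-01,  4.49489392e-02,  1.30361833e+00,
       -1.51500319e-05,  1.43120030e+00]), 'qvel': array([ 0.00166364, -0.00026903, -0.00017326, -0.00116661,  0.00122109,
       -0.00040589]), 'tau': array([-2.38214059e-03, -4.80636334e+01,  2.98528469e+01,  1.96297572e-02,
       -5.69292155e-06,  3.46830473e-05]), 'tcp_pos': array([0.22298022, 0.52939629, 0.21610861]), 'orientation': array([ 4.06712171e-04,  8.33149390e-01,  5.53047228e-01, -8.32162953e-04]), 'wrist_force': array([-0.04661911, -0.53901314,  0.25451906]), 'ft_torque': array([ 0.04230661,  0.04947403, -0.01959581]), 'finger_gap': 0.08558168752837907}
scene [[384.99197926   0.         321.30350184]
 [  0.         384.99197926 200.49273979]
 [  0.           0.           1.        ]] [[ 0.56504021  0.82493776  0.01439641]
 [ 0.63267133 -0.42201573 -0.6493302 ]
 [-0.52958149  0.37600587 -0.76037033]] [-0.27831648 -0.35041291  1.87784578]
top [[440.21987682   0.         311.28552121]
 [  0.         440.21987682 201.69277152]
 [  0.           0.           1.        ]] [[ 8.07606104e-04 -9.99917883e-01  1.27896287e-02]
 [-9.86074687e-01 -2.92322594e-03 -1.66277381e-01]
 [ 1.66301114e-01 -1.24772425e-02 -9.85996074e-01]] [-0.09100979  0.56884898  1.58106514]
```

View pics/top0.png

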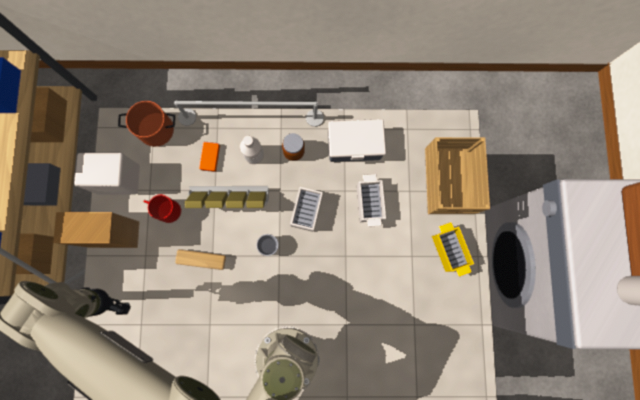

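View pics/scene0.png

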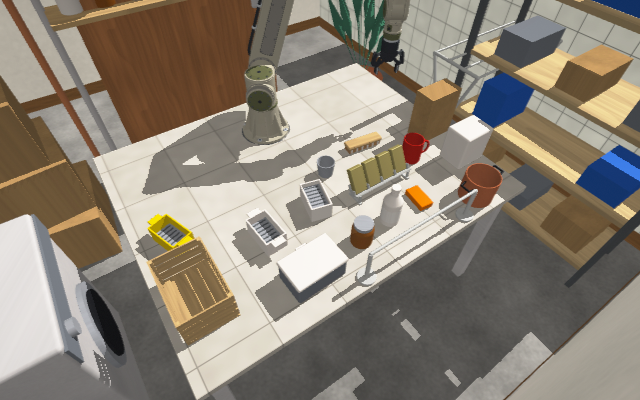

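The top view shows the rack at (228,197), with its right end nearest the caddies. The plain caddy is at (307,208), the eared one at (371,200), and a yellow decoy is at (453,249). I'll enlarge both views for exact corner pixels.

Run:
```python
import numpy as np,cv2
c=np.load("top0.npz")["color"][:,:,::-1]
def crop(c,x0,x1,y0,y1,s,n):
    im=cv2.resize(c[y0:y1,x0:x1],None,fx=s,fy=s,interpolation=cv2.INTER_CUBIC)
    im=cv2.copyMakeBorder(im,0,0,0,0,cv2.BORDER_CONSTANT)
    for u in range((x0+9)//10*10,x1,10):
        cv2.line(im,((u-x0)*s,0),((u-x0)*s,4),(0,0,255)); 
        if u%20==0: cv2.putText(im,str(u),((u-x0)*s-8,14),0,.33,(0,0,255))
    for v in range((y0+9)//10*10,y1,10):
        cv2.line(im,(0,(v-y0)*s),(4,(v-y0)*s),(0,0,255)); cv2.putText(im,str(v),(6,(v-y0)*s+4),0,.33,(0,0,255))
    return im
cv2.imwrite("pics/c1.png",np.vstack([crop(c,178,278,178,218,8,0)]+[crop(c,285,385,172,234,8,0)][:1])[:600,:800])
s=np.load("scene0.npz")["color"][:,:,::-1]
cv2.imwrite("pics/c2.png",crop(s,240,440,120,265,4,0))
```

```text
(no output)
```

View pics/c1.png

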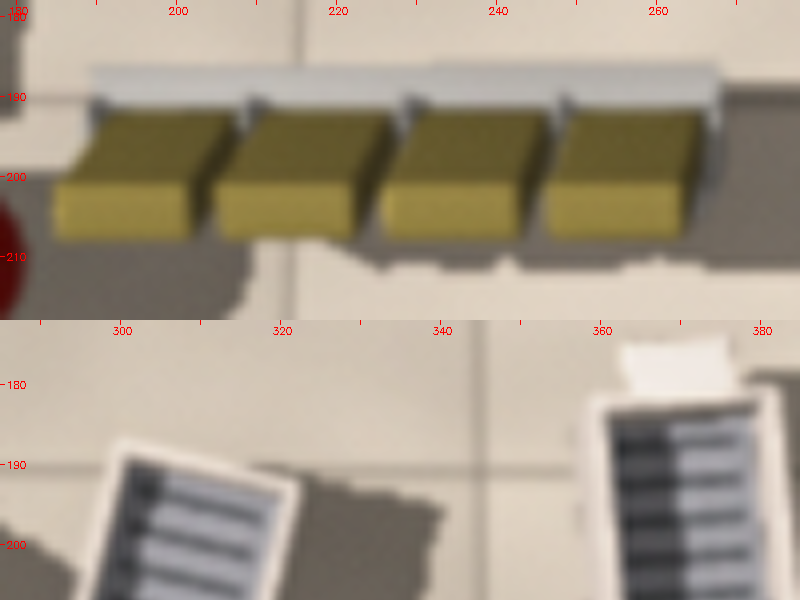

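View pics/c2.png

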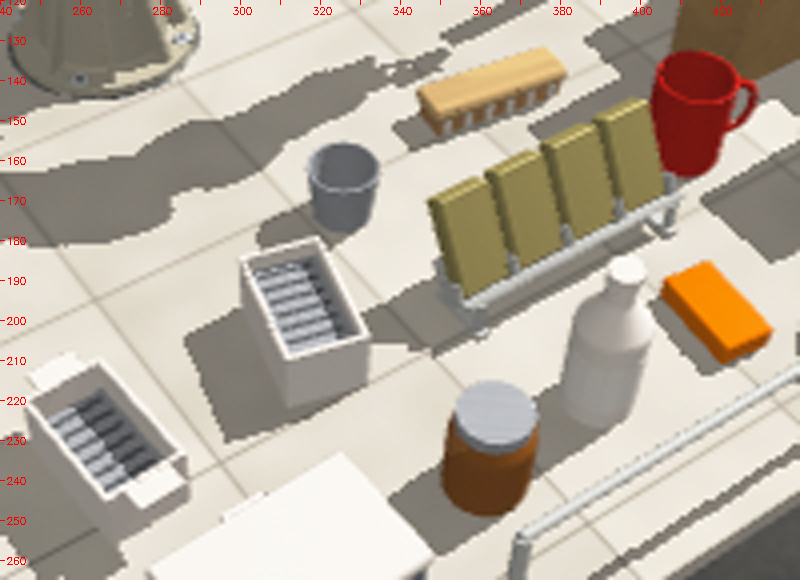

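Bar top-face corners read clearly. Next I need the full caddies in the top view.

Run:
```python
import numpy as np,cv2
c=np.load("top0.npz")["color"][:,:,::-1]
x0,x1,y0,y1,s=286,390,172,234,7
im=cv2.resize(c[y0:y1,x0:x1],None,fx=s,fy=s,interpolation=cv2.INTER_CUBIC)
d=np.load("scene0.npz")["color"][:,:,::-1]
cv2.imwrite("pics/c3.png",im)
```

```text
(no output)
```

View pics/c3.png

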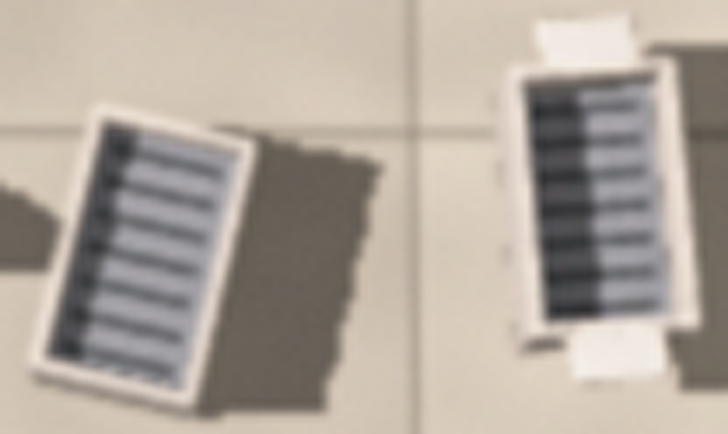

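```bash
cat > geo.py <<'E'
import numpy as np
from scipy.optimize import least_squares
from scipy.spatial.transform import Rotation as Ro
T=np.load("top0.npz");S=np.load("scene0.npz")
def proj(c,X):
    p=(c["R"]@np.atleast_2d(X).T).T+c["t"]; q=(c["K"]@p.T).T
    return q[:,:2]/q[:,2:]
def pose(p,X): # p: x,y,z,yaw
    return Ro.from_euler('z',p[3]).apply(X)+p[:3]
def fit(p0,mT,oT,mS,oS,zfix=None):
    def f(p):
        q=p.copy(); 
        if zfix is not None:q[2]=zfix
        return np.r_[(proj(T,pose(q,mT))-oT).ravel(),(proj(S,pose(q,mS))-oS).ravel()]
    r=least_squares(f,p0,loss='soft_l1'); q=r.x
    if zfix is not None:q[2]=zfix
    return q,np.abs(f(q)).reshape(-1,2).round(1)
E
python3 - <<'E'
from geo import *
px=lambda a,s,x0,y0:(np.array(a,float)+.5)/s-.5+[x0,y0]
s=np.sin(np.pi/6);k=np.cos(np.pi/6)
def top(y,xs,w): # bar top-end point relative to line of bar CENTRES of the rack
    return np.array([xs*k-.055*s, y+w, xs*s+.055*k])
mT=[];oT=[];mS=[];oS=[]
ot=[[(552,182),(684,182),(682,237),(548,237)],[(384,182),(522,182),(520,237),(381,237)],[(218,182),(356,182),(353,237),(215,237)],[(58,182),(192,182),(194,237),(54,237)]]
os_=[[(437,209),(487,182)],[(497,180),(540,155)],[(548,152),(590,127)],[(605,121),(648,99)]]
for i,y in enumerate([-.108,-.036,.036,.108]):
    mT+=[top(y,.014,.031),top(y,.014,-.031),top(y,-.014,-.031),top(y,-.014,.031)];oT+=ot[i]
    mS+=[top(y,.014,-.031),top(y,.014,.031)];oS+=os_[i]
r,e=fit([.45,.15,.08,0],np.array(mT),px(oT,8,178,178),np.array(mS),px(oS,4,240,120))
print("bars centre line",r.round(4),np.degrees(r[3]));print(e.tolist())
for only in(0,1):pass
h=np.array([[.071,.043],[.071,-.043],[-.071,-.043],[-.071,.043]])
m=np.c_[h,np.full(4,.075)];mi=np.c_[[[a*.066/.071,b*.038/.043] for a,b in h],np.full(4,.075)]
for n,o,i,sc in [("plain",[(97,105),(257,142),(195,408),(34,370)],[(108,122),(239,152),(184,390),(52,355)],[(368,330),(287,360),(241,262),(318,238)]),
 ("eared",[(505,70),(675,58),(700,328),(522,338)],[(525,85),(658,72),(668,315),(545,322)],[(188,460),(107,497),(27,402),(97,360)])]:
    # scene corner order: try both
    oTt=px(o+i,7,286,172)
    best=None
    for roll in range(4):
        for fl in(1,-1):
            q,e=fit([.4,-.1,0,0],np.r_[m,mi],oTt,m,np.roll(px(sc,4,240,120)[::fl],roll,0),0.)
            if best is None or e.sum()<best[1].sum():best=(q,e)
    print(n,best[0].round(4),np.degrees(best[0][3]).round(1),best[1].tolist())
E
```

```text
bars centre line [0.5757 0.2193 0.0761 0.006 ] 0.34126499903893903
[[1.2, 0.4], [0.0, 0.5], [0.6, 0.1], [0.3, 0.2], [0.8, 0.4], [0.3, 0.4], [0.4, 0.2], [0.1, 0.2], [0.6, 0.3], [0.1, 0.3], [0.8, 0.2], [0.4, 0.3], [1.3, 0.2], [0.2, 0.3], [0.2, 0.3], [0.0, 0.4], [0.4, 0.5], [0.5, 0.1], [1.0, 0.4], [0.1, 0.1], [0.0, 0.3], [1.0, 0.2], [0.9, 0.8], [0.5, 0.8]]
plain [ 0.5423 -0.0704  0.     -0.2249] -12.9 [[0.5, 0.2], [0.5, 0.2], [0.3, 0.5], [0.5, 0.4], [1.1, 1.0], [0.5, 0.7], [0.3, 0.4], [1.4, 0.7], [0.6, 1.6], [1.4, 0.3], [2.3, 0.9], [1.5, 0.4]]
eared [ 0.5734 -0.3073  0.      0.0619] 3.5 [[0.0, 0.4], [1.0, 0.1], [1.2, 0.4], [0.6, 0.4], [1.4, 1.3], [0.2, 0.7], [1.9, 0.2], [1.4, 0.4], [1.3, 1.7], [1.3, 1.2], [2.2, 0.6], [0.1, 1.0]]
```

```bash
cat > plan.py <<'E'
import numpy as np,json
from scipy.spatial.transform import Rotation as Ro, Slerp
from workcell import env
def tool(yaw,tilt):  # tool x along yaw, z down, tilted outward (towards +x of yaw frame) by tilt deg
    t=np.radians(tilt);s,k=np.sin(t),np.cos(t)
    return Ro.from_euler('z',yaw)*Ro.from_matrix(np.array([[k,0,s],[0,-1,0],[s,0,-k]]))
def cur():
    s=env.get_state();q=s["orientation"]
    return s["tcp_pos"],Ro.from_quat(np.r_[q[1:],q[0]]),s
def plan(wps,dmax=.05,amax=.17):
    """wps: (pos,Rot,grip[,dmax])"""
    p,R,_=cur();rows=[]
    for w in wps:
        tp,tR,g=w[:3];d=w[3] if len(w)>3 else dmax
        tp=np.array(tp,float);n=int(max(1,np.ceil(np.linalg.norm(tp-p)/d),np.ceil((R.inv()*tR).magnitude()/amax)))
        sl=Slerp([0,1],Ro.concatenate([R,tR]));p0=p.copy()
        for i in range(1,n+1):
            dd=R.inv().apply(p0+(tp-p0)*i/n-p).round(3);ww=(R.inv()*sl(i/n)).as_rotvec().round(2)
            p=p+R.apply(dd);R=R*Ro.from_rotvec(ww);rows.append([g]+[float(v)+0. for v in dd]+[float(v)+0. for v in ww])
    print(len(rows));print(json.dumps(rows).replace(" ","").replace("-0.0,","0,").replace("0.0,","0,"));print("end",p.round(4),R.as_matrix().round(3).tolist())
E
python3 -c "
from plan import *
plan([((.5,-.15,.34),tool(0,0),0.3)])"
```

```text
15
[[0.3,-0.035,0.035,-0.008,0,0,0.08],[0.3,-0.031,0.037,-0.008,0,0,0.08],[0.3,-0.029,0.04,-0.009,0,0,0.07],[0.3,-0.026,0.041,-0.008,0,0,0.08],[0.3,-0.022,0.044,-0.008,0,0,0.08],[0.3,-0.019,0.045,-0.008,0,0,0.08],[0.3,-0.015,0.046,-0.008,0,0,0.08],[0.3,-0.012,0.048,-0.009,0,0,0.08],[0.3,-0.007,0.048,-0.008,0,0,0.07],[0.3,-0.004,0.049,-0.008,0,0,0.08],[0.3,-0.001,0.049,-0.008,0,0,0.08],[0.3,0.004,0.049,-0.008,0,0,0.08],[0.3,0.008,0.048,-0.009,0,0,0.08],[0.3,0.011,0.048,-0.008,0,0,0.07],[0.3,0.015,0.046,-0.008,0,0,0.08]]
end [ 0.5004 -0.1497  0.3399] [[1.0, 0.002, -0.001], [0.002, -1.0, -0.001], [-0.001, 0.001, -1.0]]
```

>>> carry_out(steps=[[0.3, -0.035, 0.035, -0.008, 0, 0, 0.08], [0.3, -0.031, 0.037, -0.008, 0, 0, 0.08], [0.3, -0.029, 0.04, -0.009, 0, 0, 0.07], [0.3, -0.026, 0.041, -0.008, 0, 0, 0.08], [0.3, -0.022, 0.044, -0.008, 0, 0, 0.08], [0.3, -0.019, 0.045, -0.008, 0, 0, 0.08], [0.3, -0.015, 0.046, -0.008, 0, 0, 0.08], [0.3, -0.012, 0.048, -0.009, 0, 0, 0.08], [0.3, -0.007, 0.048, -0.008, 0, 0, 0.07], [0.3, -0.004, 0.049, -0.008, 0, 0, 0.08], [0.3, -0.001, 0.049, -0.008, 0, 0, 0.08], [0.3, 0.004, 0.049, -0.008, 0, 0, 0.08], [0.3, 0.008, 0.048, -0.009, 0, 0, 0.08], [0.3, 0.011, 0.048, -0.008, 0, 0, 0.07], [0.3, 0.015, 0.046, -0.008, 0, 0, 0.08], [0.3, 0, 0, 0, 0, 0, 0]], grip_force=45)

```text
clock: 2.1
tcp_pos: [0.5014, -0.1524, 0.3389]
orientation: [-0.0, 1.0, -0.001, -0.0]
wrist_force: [0.3, 1.3, 0.3]
finger_gap: 0.0554
```

Run:
```python
from plan import *
import cv2
c=env.read_camera("wrist");np.savez("w1.npz",**{k:c[k] for k in("color","K","R","t")})
s=env.get_state();print(s["tcp_pos"],s["orientation"],s["wrist_force"],s["finger_gap"],s["joint_pos"]);print(c["K"],c["R"],c["t"])
im=c["color"][:,:,::-1].copy()
import cv2
def fp(X):
    p=c["R"]@X+c["t"];r=np.hypot(p[0],p[1]);th=np.arctan2(r,p[2]);return c["K"][:2,2]+c["K"][0,0]*th*p[:2]/r
for q in([.5423,-.0704,-.2249],[.5734,-.3073,.0619]):
    R=Ro.from_euler('z',q[2])
    for a,b in((1,1),(1,-1),(-1,-1),(-1,1)):
        u=fp(R.apply([a*.071,b*.043,.075])+[q[0],q[1],0]);print(u.round(1));cv2.circle(im,tuple(int(v) for v in u.round()),2,(0,0,255),-1)
cv2.imwrite("pics/w1.png",im)
```

```text
[ 0.50059139 -0.1507079   0.33897096] [-5.27005110e-04  9.99999552e-01 -6.33865060e-05 -7.84202689e-04] [-0.37687734  0.65822396 -0.40680034] 0.05527133301941069 [-4.46225634e-01  2.09229755e-01  2.04293709e-01  1.56772997e+00
  2.74055440e-04  1.12469721e+00]
[[309.70691629   0.         318.43295335]
 [  0.         309.70691629 194.72790353]
 [  0.           0.           1.        ]] [[ 0.99999743 -0.00183872 -0.00132917]
 [-0.00133697 -0.95088395  0.30954471]
 [-0.00183305 -0.30954213 -0.95088396]] [-0.50082919 -0.22216785  0.45068475]
[406.4  79.4]
[391.2 138.7]
[290.9 115. ]
[304.7  53.6]
[410.6 225.7]
[407.4 273. ]
[321.5 279.8]
[318.1 232.1]
```

View pics/w1.png

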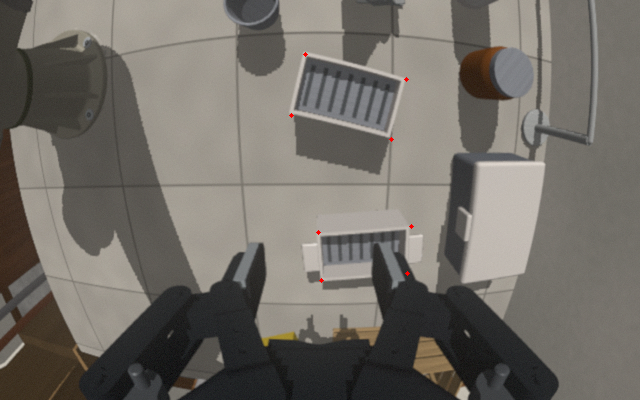

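The overlay matches the rims of both caddies: plain at (290–406, 54–139), eared at (318–411, 226–280). Caddy poses are good, so next is the pre-grasp at bar0.

```bash
cat >> plan.py <<'E'
K=np.radians(30);U=np.array([-.5,-.003,.866])
BAR=[np.array([.5757+.006*.108-.006*.072*i,.1113+.072*i,.078]) for i in range(4)]
RT=tool(.006,30)
E
python3 -c "
from plan import *
plan([(BAR[0]+.125*U,RT,0.3)])"
```

```text
7
[[0.3,0.002,-0.037,0.022,0,0.08,0.0],[0.3,0,-0.038,0.022,0,0.07,0.0],[0.3,-0.001,-0.037,0.022,0,0.08,0.0],[0.3,-0.003,-0.037,0.021,0,0.07,0.0],[0.3,-0.005,-0.038,0.022,0,0.08,0.0],[0.3,-0.006,-0.037,0.021,0,0.07,-0.01],[0.3,-0.008,-0.038,0.02,0,0.08,0.0]]
end [0.5134 0.1114 0.1864] [[0.864, 0.009, 0.504], [0.009, -1.0, 0.002], [0.504, 0.003, -0.864]]
```

>>> carry_out(steps=[[0.3, 0.002, -0.037, 0.022, 0, 0.08, 0], [0.3, 0, -0.038, 0.022, 0, 0.07, 0], [0.3, -0.001, -0.037, 0.022, 0, 0.08, 0], [0.3, -0.003, -0.037, 0.021, 0, 0.07, 0], [0.3, -0.005, -0.038, 0.022, 0, 0.08, 0], [0.3, -0.006, -0.037, 0.021, 0, 0.07, -0.01], [0.3, -0.008, -0.038, 0.02, 0, 0.08, 0], [0.3, 0, 0, 0, 0, 0, 0]])

```text
clock: 3.15
tcp_pos: [0.5068, 0.1156, 0.1822]
orientation: [-0.0, 0.966, 0.009, 0.258]
wrist_force: [-0.6, -0.0, -0.9]
finger_gap: 0.0557
```

Run:
```python
from plan import *
import cv2
c=env.read_camera("wrist");s=env.get_state();print(s["tcp_pos"],s["joint_pos"].round(2))
im=c["color"][:,:,::-1].copy()
def fp(X):
    p=c["R"]@X+c["t"];r=np.hypot(p[0],p[1]);th=np.arctan2(r,p[2]);return c["K"][:2,2]+c["K"][0,0]*th*p[:2]/r
X=np.array([.866,.005,.5]);Y=np.array([-.006,1,0])
for b in BAR:
  for a,w in((1,1),(1,-1),(-1,-1),(-1,1)):
    cv2.circle(im,tuple(int(v) for v in fp(b+.055*U+a*.014*X+w*.031*Y).round()),2,(0,0,255),-1)
cv2.imwrite("pics/w2.png",im)
plan([(BAR[0]+.025*U,RT,0.3)])
```

```text
[0.50961208 0.11449727 0.18507898] [ 0.09 -0.17 -0.72  0.5  -0.04  1.64]
3
[[0.3,0.001,0.001,0.034,0,0,0.0],[0.3,0.002,0.002,0.033,0,0,0.01],[0.3,0.001,0.001,0.034,0,0,0.0]]
end [0.5639 0.111  0.0998] [[0.865, 0.007, 0.502], [0.006, -1.0, 0.004], [0.502, -0.001, -0.865]]
```

View pics/w2.png

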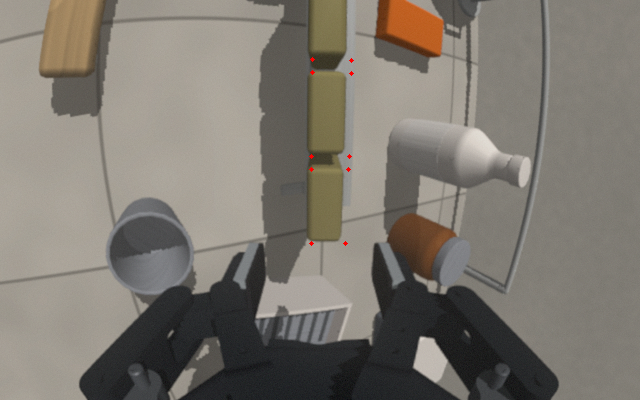

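The wrist view shows bar0's end face at (308–341, 168–240). That is about 3 px left of and above my prediction, so I'll shift the bars 2 mm along -x' and 2 mm along +y. I'll also track the commanded pose instead of the lagging measured one.

```bash
cat >> plan.py <<'E'
BAR=[b+np.array([-.002,.002,-.001]) for b in BAR]
CMD="cmd.json"
def setcmd(p,R):json.dump([list(map(float,p)),R.as_quat().tolist()],open(CMD,"w"))
def getcmd():
    a=json.load(open(CMD));return np.array(a[0]),Ro.from_quat(a[1])
_plan=plan
def plan(wps,start=None,**k):
    """plan from commanded pose, store the end pose"""
    global cur
    import builtins
    m=cur();p0,R0=start or getcmd()
    print("meas-cmd mm",((m[0]-p0)*1e3).round(1),"rot",(R0.inv()*m[1]).as_rotvec().round(3))
    old=cur
    cur=lambda:(p0,R0,None)
    globals()['cur']=cur
    out={}
    _plan(wps,**k); cur=old;globals()['cur']=old
E
sed -i 's/print("end",p.round(4),R.as_matrix().round(3).tolist())/print("end",p.round(4));"setcmd" in globals() and setcmd(p,R)/' plan.py
sed -i 's/print(json.dumps(rows).*$/print(json.dumps(rows).replace(" ","").replace("-0.0,","0,"));print("end",p.round(4));"setcmd" in globals() and setcmd(p,R)/' plan.py
python3 -c "
from plan import *
setcmd([.5134,.1114,.1864],Ro.from_matrix([[0.864,0.009,0.504],[0.009,-1.0,0.002],[0.504,0.003,-0.864]]))
plan([(BAR[0]+.025*U,RT,0.3)])"
```

```text
meas-cmd mm [-3.8  3.1 -1.3] rot [ 0.002 -0.002 -0.007]
3
[[0.3,-0.001,-0.001,0.033,0.0,0.0,0.0],[0.3,-0.001,0.0,0.034,0.0,0.0,0.0],[0.3,0.0,-0.001,0.033,0.0,0.0,0.0]]
end [0.562  0.1136 0.099 ]
```

>>> carry_out(steps=[[0.3, -0.001, -0.001, 0.033, 0, 0, 0], [0.3, -0.001, 0, 0.034, 0, 0, 0], [0.3, 0, -0.001, 0.033, 0, 0, 0], [0.3, 0, 0, 0, 0, 0, 0], [0.3, 0, 0, 0, 0, 0, 0]])

```text
clock: 3.82
tcp_pos: [0.5627, 0.1143, 0.1013]
orientation: [0.001, 0.965, 0.006, 0.263]
wrist_force: [0.6, -0.3, 0.9]
finger_gap: 0.0554
```

>>> carry_out(steps=[[-1, 0, 0, 0, 0, 0, 0], [-1, 0, 0, 0, 0, 0, 0], [-1, 0, 0, 0, 0, 0, 0], [-1, 0, 0, 0, 0, 0, 0]], grip_force=45)

```text
clock: 4.32
tcp_pos: [0.5618, 0.1148, 0.1013]
orientation: [0.001, 0.965, 0.006, 0.263]
wrist_force: [-4.1, -0.8, 6.3]
finger_gap: 0.0269
```

```bash
cat >> plan.py <<'E'
EAR=(np.array([.5734,-.3073]),.0619);PLA=(np.array([.5423,-.0704]),-.2249)
def slot(c,side,z): # tcp target above slot (side +-.03 along caddy x)
    return np.r_[c[0]+side*np.array([np.cos(c[1]),np.sin(c[1])]),z]
E
python3 -c "
from plan import *
p,R=getcmd()
# draw out along bar, rise, go over far slot of the eared caddy, come down to bottom ~ 85 mm
plan([(p+.09*U,RT,-1,.035),([.5,.07,.28],tool(0,0),-1),(slot(EAR,.03,.28),tool(EAR[1],0),-1),(slot(EAR,.03,.175),tool(EAR[1],0),-1)])"
```

```text
meas-cmd mm [-0.3  1.2  2.3] rot [ 0.     0.004 -0.003]
18
[[-1,0.0,0.0,-0.03,0.0,0.0,0.0],[-1,0.0,0.0,-0.03,0.0,0.0,0.0],[-1,0.0,0.0,-0.03,0.0,0.0,0.0],[-1,0.009,0.011,-0.024,0.0,-0.13,0.0],[-1,0.006,0.011,-0.026,0.0,-0.13,0.0],[-1,0.003,0.011,-0.026,0.0,-0.14,0.01],[-1,-0.001,0.011,-0.026,0.0,-0.13,0.0],[-1,0.013,0.047,0.0,0.0,0.0,-0.01],[-1,0.013,0.047,0.0,0.0,0.0,-0.01],[-1,0.012,0.047,0.0,0.0,0.0,0.0],[-1,0.012,0.047,0.0,0.0,0.0,-0.01],[-1,0.011,0.047,0.0,0.0,0.0,-0.01],[-1,0.011,0.048,0.0,0.0,0.0,-0.01],[-1,0.011,0.047,0.0,0.0,0.0,0.0],[-1,0.011,0.048,0.0,0.0,0.0,-0.01],[-1,0.0,0.0,0.035,0.0,0.0,0.0],[-1,0.0,0.0,0.035,0.0,0.0,0.0],[-1,0.0,-0.001,0.035,0.0,0.0,0.0]]
end [ 0.6036 -0.305   0.1751]
```

>>> carry_out(steps=[[-1, 0, 0, -0.03, 0, 0, 0], [-1, 0, 0, -0.03, 0, 0, 0], [-1, 0, 0, -0.03, 0, 0, 0], [-1, 0.009, 0.011, -0.024, 0, -0.13, 0], [-1, 0.006, 0.011, -0.026, 0, -0.13, 0], [-1, 0.003, 0.011, -0.026, 0, -0.14, 0.01], [-1, -0.001, 0.011, -0.026, 0, -0.13, 0], [-1, 0.013, 0.047, 0, 0, 0, -0.01], [-1, 0.013, 0.047, 0, 0, 0, -0.01], [-1, 0.012, 0.047, 0, 0, 0, 0], [-1, 0.012, 0.047, 0, 0, 0, -0.01], [-1, 0.011, 0.047, 0, 0, 0, -0.01], [-1, 0.011, 0.048, 0, 0, 0, -0.01], [-1, 0.011, 0.047, 0, 0, 0, 0], [-1, 0.011, 0.048, 0, 0, 0, -0.01], [-1, 0, 0, 0.035, 0, 0, 0], [-1, 0, 0, 0.035, 0, 0, 0], [-1, 0, -0.001, 0.035, 0, 0, 0], [-1, 0, 0, 0, 0, 0, 0], [-1, 0, 0, 0, 0, 0, 0]])

```text
clock: 6.82
tcp_pos: [0.6047, -0.3039, 0.1782]
orientation: [0.002, 1.0, 0.031, 0.001]
wrist_force: [0.7, -1.1, -0.5]
finger_gap: 0.0272
```

Run:
```python
from plan import *
import cv2
s=env.get_state();print(s["tcp_pos"],s["wrist_force"],s["finger_gap"])
plan([(slot(EAR,.03,.175),tool(EAR[1],0),-1)])
c=env.read_camera("wrist");d=env.read_camera("scene")
a=c["color"][:,:,::-1].copy()
def fp(X):
    p=c["R"]@X+c["t"];r=np.hypot(p[0],p[1]);th=np.arctan2(r,p[2]);return c["K"][:2,2]+c["K"][0,0]*th*p[:2]/r
R=Ro.from_euler('z',EAR[1])
for x,y in((1,1),(1,-1),(-1,-1),(-1,1)):
    cv2.circle(a,tuple(int(v) for v in fp(R.apply([x*.071,y*.043,.075])+[*EAR[0],0]).round()),2,(0,0,255),-1)
b=cv2.resize(d["color"][170:270,230:350,::-1],None,fx=4,fy=4,interpolation=cv2.INTER_CUBIC)
im=np.zeros((400,800,3),np.uint8);im[:,:320]=a[:,160:480];im[:,320:]=b
cv2.imwrite("pics/p1.png",im)
```

```text
[ 0.60466384 -0.3038814   0.17823698] [ 0.73542843 -1.11221494 -0.52795051] 0.0271732134618704
meas-cmd mm [1.1 1.1 3.1] rot [-0.002  0.003 -0.002]
1
[[-1,0.0,0.0,0.0,0.0,0.0,0.0]]
end [ 0.6036 -0.305   0.1751]
```

View pics/p1.png

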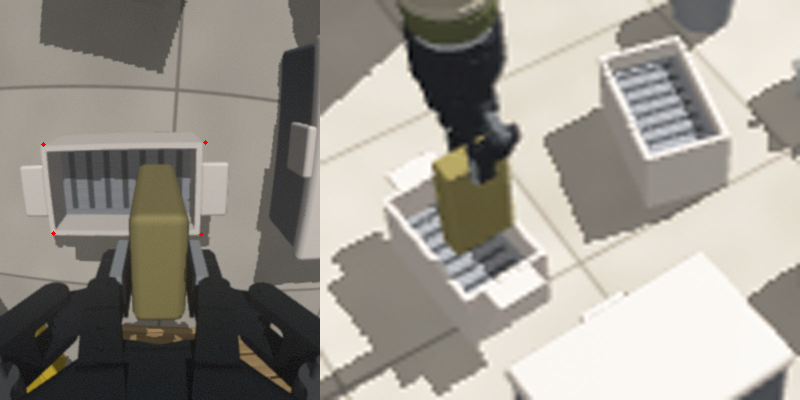

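Bar held upright over the eared caddy's far half, and the rim overlay matches. Now I feel my way down.

>>> carry_out(steps=[[-1, 0, 0, 0.009, 0, 0, 0], [-1, 0, 0, 0.009, 0, 0, 0], [-1, 0, 0, 0.003, 0, 0, 0], [-1, 0, 0, 0.002, 0, 0, 0], [-1, 0, 0, 0, 0, 0, 0]])

```text
clock: 7.55
tcp_pos: [0.6041, -0.3037, 0.1533]
orientation: [0.001, 1.0, 0.031, -0.0]
wrist_force: [0.3, -0.2, -3.4]
finger_gap: 0.0272
```

>>> carry_out(steps=[[-1, 0, 0, 0.002, 0, 0, 0], [-1, 0, 0, 0.002, 0, 0, 0], [-1, 0, 0, 0.002, 0, 0, 0], [-1, 0, 0, 0, 0, 0, 0]])

```text
clock: 8.05
tcp_pos: [0.604, -0.3036, 0.1472]
orientation: [0.001, 1.0, 0.031, -0.0]
wrist_force: [-0.6, -0.5, -1.6]
finger_gap: 0.0266
```

>>> carry_out(steps=[[-1, 0, 0, 0.002, 0, 0, 0], [-1, 0, 0, 0.002, 0, 0, 0], [-1, 0, 0, 0.002, 0, 0, 0], [-1, 0, 0, 0, 0, 0, 0]])

```text
clock: 8.55
tcp_pos: [0.604, -0.3036, 0.1412]
orientation: [0.001, 1.0, 0.031, -0.0]
wrist_force: [0.6, 0.5, -1.5]
finger_gap: 0.0268
```

>>> carry_out(steps=[[-1, 0, 0, 0.002, 0, 0, 0], [-1, 0, 0, 0.002, 0, 0, 0], [-1, 0, 0, 0.002, 0, 0, 0], [-1, 0, 0, 0, 0, 0, 0]])

```text
clock: 9.05
tcp_pos: [0.604, -0.3037, 0.1352]
orientation: [0.001, 1.0, 0.031, -0.0]
wrist_force: [-0.4, 0.2, -2.0]
finger_gap: 0.0268
```

>>> carry_out(steps=[[-1, 0, 0, 0.002, 0, 0, 0], [-1, 0, 0, 0.002, 0, 0, 0], [-1, 0, 0, 0.002, 0, 0, 0], [-1, 0, 0, 0, 0, 0, 0]])

```text
clock: 9.55
tcp_pos: [0.604, -0.3036, 0.1292]
orientation: [0.001, 1.0, 0.031, -0.0]
wrist_force: [-0.3, -0.1, -1.6]
finger_gap: 0.0271
```

>>> carry_out(steps=[[-1, 0, 0, 0.002, 0, 0, 0], [-1, 0, 0, 0.002, 0, 0, 0], [-1, 0, 0, 0.002, 0, 0, 0], [-1, 0, 0, 0, 0, 0, 0]])

```text
clock: 10.05
tcp_pos: [0.604, -0.3037, 0.1232]
orientation: [0.001, 1.0, 0.031, -0.0]
wrist_force: [0.8, 0.1, -2.5]
finger_gap: 0.027
```

>>> carry_out(steps=[[-1, 0, 0, 0.002, 0, 0, 0], [-1, 0, 0, 0.002, 0, 0, 0], [-1, 0, 0, 0.002, 0, 0, 0], [-1, 0, 0, 0, 0, 0, 0]])

```text
clock: 10.55
tcp_pos: [0.604, -0.3037, 0.1172]
orientation: [0.001, 1.0, 0.031, -0.0]
wrist_force: [-0.1, 0.3, -2.5]
finger_gap: 0.0271
```

>>> carry_out(steps=[[-1, 0, 0, 0.002, 0, 0, 0], [-1, 0, 0, 0.002, 0, 0, 0], [-1, 0, 0, 0.002, 0, 0, 0], [-1, 0, 0, 0, 0, 0, 0]])

```text
clock: 11.05
tcp_pos: [0.6044, -0.304, 0.1124]
orientation: [0.001, 1.0, 0.031, 0.0]
wrist_force: [-2.5, -0.2, 4.6]
finger_gap: 0.0267
```

Contact: the wrist Fz went from about -2 to +4.6 N, roughly 2.6 mm of spring, with first touch at TCP z ≈ 0.115. I'll ease up 1 mm and release.

>>> carry_out(steps=[[-1, 0, 0, -0.001, 0, 0, 0], [-0.2, 0, 0, 0, 0, 0, 0], [0.05, 0, 0, 0, 0, 0, 0], [0.05, 0, 0, 0, 0, 0, 0]])

```text
clock: 11.55
tcp_pos: [0.604, -0.3036, 0.112]
orientation: [0.001, 1.0, 0.031, -0.0]
wrist_force: [-0.0, -0.0, 0.3]
finger_gap: 0.045
```

Run:
```python
from plan import *
p,R=getcmd();setcmd(p+[0,0,-.023-.042-.006+.001],R)  # lowered 23+48-1 mm
T=tool(.006,30)
q=getcmd()[0];up=q+[0,0,.17]
plan([(up,tool(EAR[1],0),.05),([.5,.10,.285],tool(0,10),.3),(BAR[1]+.125*U,RT,.3)])
```

```text
meas-cmd mm [0.5 1.4 6.9] rot [-0.001  0.001 -0.002]
16
[[0.05,0.0,0.0,-0.042,0.0,0.0,0.0],[0.05,0.0,0.0,-0.043,0.0,0.0,0.0],[0.05,0.0,0.0,-0.042,0.0,0.0,0.0],[0.05,0.0,0.0,-0.043,0.0,0.0,0.0],[0.3,-0.009,-0.046,-0.001,0.0,0.02,0.01],[0.3,-0.009,-0.045,-0.001,0.0,0.02,0.0],[0.3,-0.009,-0.046,-0.002,0.0,0.02,0.01],[0.3,-0.01,-0.045,-0.002,0.0,0.02,0.01],[0.3,-0.01,-0.045,-0.001,0.0,0.02,0.0],[0.3,-0.01,-0.046,-0.003,0.0,0.02,0.01],[0.3,-0.011,-0.045,-0.002,0.0,0.02,0.01],[0.3,-0.011,-0.045,-0.002,0.0,0.02,0.0],[0.3,-0.011,-0.045,-0.003,0.0,0.02,0.01],[0.3,-0.002,-0.028,0.034,0.0,0.12,0.0],[0.3,-0.006,-0.028,0.033,0.0,0.11,-0.01],[0.3,-0.009,-0.028,0.032,0.0,0.12,0.0]]
end [0.5118 0.1844 0.1851]
```

>>> carry_out(steps=[[0.05, 0, 0, -0.042, 0, 0, 0], [0.05, 0, 0, -0.043, 0, 0, 0], [0.05, 0, 0, -0.042, 0, 0, 0], [0.05, 0, 0, -0.043, 0, 0, 0], [0.3, -0.009, -0.046, -0.001, 0, 0.02, 0.01], [0.3, -0.009, -0.045, -0.001, 0, 0.02, 0], [0.3, -0.009, -0.046, -0.002, 0, 0.02, 0.01], [0.3, -0.01, -0.045, -0.002, 0, 0.02, 0.01], [0.3, -0.01, -0.045, -0.001, 0, 0.02, 0], [0.3, -0.01, -0.046, -0.003, 0, 0.02, 0.01], [0.3, -0.011, -0.045, -0.002, 0, 0.02, 0.01], [0.3, -0.011, -0.045, -0.002, 0, 0.02, 0], [0.3, -0.011, -0.045, -0.003, 0, 0.02, 0.01], [0.3, -0.002, -0.028, 0.034, 0, 0.12, 0], [0.3, -0.006, -0.028, 0.033, 0, 0.11, -0.01], [0.3, -0.009, -0.028, 0.032, 0, 0.12, 0], [0.3, 0, 0, 0, 0, 0, 0], [0.3, 0, 0, 0, 0, 0, 0]])

```text
clock: 13.8
tcp_pos: [0.5128, 0.1858, 0.1943]
orientation: [-0.002, 0.965, 0.005, 0.263]
wrist_force: [0.6, -0.5, 0.8]
finger_gap: 0.0554
```

Run:
```python
from plan import *
import cv2
p,R=getcmd();setcmd(p+[0,0,.006],R)
plan([(BAR[1]+.025*U,RT,.3,.035)])
c=env.read_camera("wrist");d=env.read_camera("scene")
a=c["color"][:,:,::-1].copy()
def fp(X):
    p=c["R"]@X+c["t"];r=np.hypot(p[0],p[1]);th=np.arctan2(r,p[2]);return c["K"][:2,2]+c["K"][0,0]*th*p[:2]/r
X=np.array([.866,.005,.5]);Y=np.array([-.006,1,0])
for b in BAR[1:]:
  for x,w in((1,1),(1,-1),(-1,-1),(-1,1)):
    cv2.circle(a,tuple(int(v) for v in fp(b+.055*U+x*.014*X+w*.031*Y).round()),2,(0,0,255),-1)
b=cv2.resize(d["color"][170:270,230:350,::-1],None,fx=4,fy=4,interpolation=cv2.INTER_CUBIC)
im=np.zeros((400,800,3),np.uint8);im[:,:320]=a[:,160:480];im[:,320:]=b
cv2.imwrite("pics/p2.png",im)
```

```text
meas-cmd mm [1.1 1.4 3.2] rot [ 0.001  0.004 -0.002]
3
[[0.3,-0.001,0.0,0.035,0.0,0.0,0.0],[0.3,-0.001,0.0,0.035,0.0,0.0,0.0],[0.3,-0.002,0.0,0.035,0.0,0.0,0.0]]
end [0.5612 0.185  0.0984]
```

View pics/p2.png

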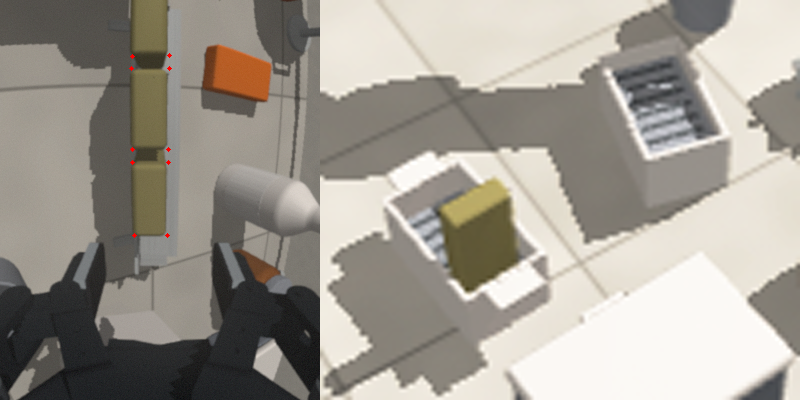

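Bar0 stands upright in the eared caddy, and the bar1 overlay agrees within 1–2 px. Now grasp bar1.

>>> carry_out(steps=[[0.3, -0.001, 0, 0.035, 0, 0, 0], [0.3, -0.001, 0, 0.035, 0, 0, 0], [0.3, -0.002, 0, 0.035, 0, 0, 0], [0.3, 0, 0, 0, 0, 0, 0], [0.3, 0, 0, 0, 0, 0, 0], [-1, 0, 0, 0, 0, 0, 0], [-1, 0, 0, 0, 0, 0, 0], [-1, 0, 0, 0, 0, 0, 0], [-1, 0, 0, 0, 0, 0, 0]])

```text
clock: 15.02
tcp_pos: [0.5611, 0.1864, 0.101]
orientation: [-0.002, 0.965, 0.005, 0.263]
wrist_force: [-5.1, -1.4, 6.1]
finger_gap: 0.0272
```

Run:
```python
from plan import *
p,R=getcmd()
plan([(p+.09*U,RT,-1,.035),([.5,.13,.26],tool(0,0),-1),(slot(PLA,.03,.24),tool(PLA[1],0),-1),(slot(PLA,.03,.155),tool(PLA[1],0),-1)])
```

```text
meas-cmd mm [-0.2  1.4  2.6] rot [ 0.001  0.004 -0.003]
14
[[-1,0.0,0.0,-0.03,0.0,0.0,0.0],[-1,0.0,0.0,-0.03,0.0,0.0,0.0],[-1,0.0,0.0,-0.03,0.0,0.0,0.0],[-1,0.007,0.014,-0.02,0.0,-0.13,0.0],[-1,0.004,0.013,-0.021,0.0,-0.13,0.0],[-1,0.002,0.014,-0.021,0.0,-0.14,0.01],[-1,-0.001,0.013,-0.022,0.0,-0.13,0.0],[-1,0.014,0.041,0.004,0.0,0.0,0.04],[-1,0.016,0.041,0.004,0.0,0.0,0.05],[-1,0.018,0.04,0.004,0.0,0.0,0.04],[-1,0.02,0.04,0.004,0.0,0.0,0.05],[-1,0.021,0.038,0.003,0.0,0.0,0.04],[-1,0.0,0.0,0.043,0.0,0.0,0.0],[-1,0.001,0.0,0.042,0.0,0.0,0.0]]
end [ 0.572  -0.0772  0.1555]
```

>>> carry_out(steps=[[-1, 0, 0, -0.03, 0, 0, 0], [-1, 0, 0, -0.03, 0, 0, 0], [-1, 0, 0, -0.03, 0, 0, 0], [-1, 0.007, 0.014, -0.02, 0, -0.13, 0], [-1, 0.004, 0.013, -0.021, 0, -0.13, 0], [-1, 0.002, 0.014, -0.021, 0, -0.14, 0.01], [-1, -0.001, 0.013, -0.022, 0, -0.13, 0], [-1, 0.014, 0.041, 0.004, 0, 0, 0.04], [-1, 0.016, 0.041, 0.004, 0, 0, 0.05], [-1, 0.018, 0.04, 0.004, 0, 0, 0.04], [-1, 0.02, 0.04, 0.004, 0, 0, 0.05], [-1, 0.021, 0.038, 0.003, 0, 0, 0.04], [-1, 0, 0, 0.035, 0, 0, 0], [-1, 0.001, 0, 0.03, 0, 0, 0], [-1, 0, 0, 0, 0, 0, 0], [-1, 0, 0, 0, 0, 0, 0]])

```text
clock: 17.02
tcp_pos: [0.5725, -0.076, 0.178]
orientation: [-0.001, 0.994, -0.109, 0.001]
wrist_force: [-0.5, -0.3, -0.7]
finger_gap: 0.0269
```

>>> carry_out(steps=[[-1, 0, 0, 0.006, 0, 0, 0], [-1, 0, 0, 0.006, 0, 0, 0], [-1, 0, 0, 0.006, 0, 0, 0], [-1, 0, 0, 0.002, 0, 0, 0], [-1, 0, 0, 0, 0, 0, 0]])

```text
clock: 17.65
tcp_pos: [0.5718, -0.076, 0.1563]
orientation: [-0.001, 0.994, -0.109, -0.0]
wrist_force: [-0.3, -0.4, -1.0]
finger_gap: 0.0272
```

>>> carry_out(steps=[[-1, 0, 0, 0.002, 0, 0, 0], [-1, 0, 0, 0.002, 0, 0, 0], [-1, 0, 0, 0.002, 0, 0, 0], [-1, 0, 0, 0, 0, 0, 0]])

```text
clock: 18.15
tcp_pos: [0.5719, -0.076, 0.1503]
orientation: [-0.001, 0.994, -0.109, -0.0]
wrist_force: [0.0, -0.3, -0.7]
finger_gap: 0.0267
```

>>> carry_out(steps=[[-1, 0, 0, 0.002, 0, 0, 0], [-1, 0, 0, 0.002, 0, 0, 0], [-1, 0, 0, 0.002, 0, 0, 0], [-1, 0, 0, 0, 0, 0, 0]])

```text
clock: 18.65
tcp_pos: [0.5718, -0.076, 0.1443]
orientation: [-0.001, 0.994, -0.109, -0.0]
wrist_force: [0.5, -0.1, -1.5]
finger_gap: 0.0272
```

>>> carry_out(steps=[[-1, 0, 0, 0.002, 0, 0, 0], [-1, 0, 0, 0.002, 0, 0, 0], [-1, 0, 0, 0.002, 0, 0, 0], [-1, 0, 0, 0, 0, 0, 0]])

```text
clock: 19.15
tcp_pos: [0.5718, -0.0759, 0.1383]
orientation: [-0.001, 0.994, -0.109, -0.0]
wrist_force: [0.6, 0.0, -1.7]
finger_gap: 0.0273
```

>>> carry_out(steps=[[-1, 0, 0, 0.002, 0, 0, 0], [-1, 0, 0, 0.002, 0, 0, 0], [-1, 0, 0, 0.002, 0, 0, 0], [-1, 0, 0, 0, 0, 0, 0]])

```text
clock: 19.65
tcp_pos: [0.572, -0.076, 0.1325]
orientation: [-0.001, 0.994, -0.109, -0.0]
wrist_force: [-1.0, 0.1, -0.0]
finger_gap: 0.0271
```

>>> carry_out(steps=[[-1, 0, 0, 0.002, 0, 0, 0], [-1, 0, 0, 0, 0, 0, 0]])

```text
clock: 19.9
tcp_pos: [0.5721, -0.076, 0.131]
orientation: [-0.001, 0.994, -0.109, 0.0]
wrist_force: [-1.6, 0.7, 3.0]
finger_gap: 0.0273
```

Contact: Fz rose about 4 N, with first touch at TCP z ≈ 0.1327. Releasing.

>>> carry_out(steps=[[-0.2, 0, 0, 0, 0, 0, 0], [0.05, 0, 0, 0, 0, 0, 0], [0.05, 0, 0, 0, 0, 0, 0], [0.05, 0, 0, 0, 0, 0, 0]])

```text
clock: 20.4
tcp_pos: [0.572, -0.076, 0.1305]
orientation: [-0.001, 0.994, -0.109, -0.0]
wrist_force: [-0.3, 0.5, -1.0]
finger_gap: 0.045
```

Run:
```python
from plan import *
p,R=getcmd();setcmd([p[0],p[1],.1295],R)
q=getcmd()[0]
plan([(q+[0,0,.12],tool(PLA[1],0),.05),([.5,.12,.27],tool(0,5),.3),(BAR[2]+.125*U,RT,.3),(BAR[2]+.025*U,RT,.3,.035)])
```

```text
meas-cmd mm [-0.   1.2  1. ] rot [-0.001  0.002 -0.002]
15
[[0.05,0.0,0.0,-0.04,0.0,0.0,0.0],[0.05,0.0,0.0,-0.04,0.0,0.0,0.0],[0.05,0.0,0.0,-0.04,0.0,0.0,0.0],[0.3,-0.023,-0.035,-0.004,0.0,0.02,-0.04],[0.3,-0.021,-0.037,-0.004,0.0,0.02,-0.05],[0.3,-0.019,-0.037,-0.005,0.0,0.01,-0.04],[0.3,-0.018,-0.038,-0.005,0.01,0.02,-0.05],[0.3,-0.016,-0.039,-0.005,0.0,0.02,-0.04],[0.3,0.001,-0.034,0.021,0.0,0.11,0.0],[0.3,-0.002,-0.034,0.022,0.0,0.11,0.0],[0.3,-0.003,-0.034,0.021,0.0,0.11,-0.01],[0.3,-0.006,-0.035,0.02,0.0,0.11,0.0],[0.3,0.0,0.0,0.033,0.0,0.0,0.0],[0.3,0.0,0.0,0.034,0.0,0.0,0.0],[0.3,-0.001,0.0,0.033,0.0,0.0,0.0]]
end [0.5605 0.2577 0.0989]
```

>>> carry_out(steps=[[0.05, 0, 0, -0.04, 0, 0, 0], [0.05, 0, 0, -0.04, 0, 0, 0], [0.05, 0, 0, -0.04, 0, 0, 0], [0.3, -0.023, -0.035, -0.004, 0, 0.02, -0.04], [0.3, -0.021, -0.037, -0.004, 0, 0.02, -0.05], [0.3, -0.019, -0.037, -0.005, 0, 0.01, -0.04], [0.3, -0.018, -0.038, -0.005, 0.01, 0.02, -0.05], [0.3, -0.016, -0.039, -0.005, 0, 0.02, -0.04], [0.3, 0.001, -0.034, 0.021, 0, 0.11, 0], [0.3, -0.002, -0.034, 0.022, 0, 0.11, 0], [0.3, -0.003, -0.034, 0.021, 0, 0.11, -0.01], [0.3, -0.006, -0.035, 0.02, 0, 0.11, 0], [0.3, 0, 0, 0, 0, 0, 0], [0.3, 0, 0, 0, 0, 0, 0], [0.3, 0, 0, 0.033, 0, 0, 0], [0.3, 0, 0, 0.034, 0, 0, 0], [0.3, -0.001, 0, 0.033, 0, 0, 0], [0.3, 0, 0, 0, 0, 0, 0], [0.3, 0, 0, 0, 0, 0, 0]])

```text
clock: 22.78
tcp_pos: [0.5612, 0.2584, 0.1012]
orientation: [-0.001, 0.965, 0.005, 0.263]
wrist_force: [-0.4, -0.1, -0.1]
finger_gap: 0.0559
```

Run:
```python
from plan import *
import cv2
c=env.read_camera("wrist");d=env.read_camera("scene")
a=c["color"][:,:,::-1]
b=cv2.resize(d["color"][160:260,230:350,::-1],None,fx=4,fy=4,interpolation=cv2.INTER_CUBIC)
im=np.zeros((400,800,3),np.uint8);im[:,:320]=a[:,160:480];im[:,320:]=b
cv2.imwrite("pics/p3.png",im)
p,R=getcmd()
plan([(p+.09*U,RT,-1,.035),([.5,.20,.295],tool(0,0),-1),([.57,-.07,.295],tool(0,0),-1),(slot(EAR,-.03,.28),tool(EAR[1],0),-1),(slot(EAR,-.03,.2),tool(EAR[1],0),-1)])
```

```text
meas-cmd mm [0.5 1.3 2.9] rot [ 0.001  0.005 -0.001]
20
[[-1,0.0,0.0,-0.03,0.0,0.0,0.0],[-1,0.0,0.0,-0.03,0.0,0.0,0.0],[-1,0.0,0.0,-0.03,0.0,0.0,0.0],[-1,0.012,0.014,-0.028,0.0,-0.13,0.0],[-1,0.007,0.015,-0.028,0.0,-0.13,0.0],[-1,0.004,0.014,-0.03,0.0,-0.14,0.01],[-1,0.0,0.014,-0.03,0.0,-0.13,0.0],[-1,0.012,0.045,0.0,0.0,0.0,0.0],[-1,0.012,0.045,0.0,0.0,0.0,0.0],[-1,0.011,0.045,0.0,0.0,0.0,0.0],[-1,0.012,0.045,0.0,0.0,0.0,0.0],[-1,0.012,0.045,0.0,0.0,0.0,0.0],[-1,0.012,0.045,0.0,0.0,0.0,0.0],[-1,-0.005,0.048,0.003,0.0,0.0,-0.01],[-1,-0.006,0.048,0.003,0.0,0.0,-0.02],[-1,-0.007,0.047,0.003,0.0,0.0,-0.01],[-1,-0.007,0.048,0.002,0.0,0.0,-0.01],[-1,-0.008,0.048,0.003,0.0,0.0,-0.01],[-1,0.0,0.0,0.04,0.0,0.0,0.0],[-1,0.001,0.0,0.04,0.0,0.0,0.0]]
end [ 0.5439 -0.3094  0.2003]
```

View pics/p3.png

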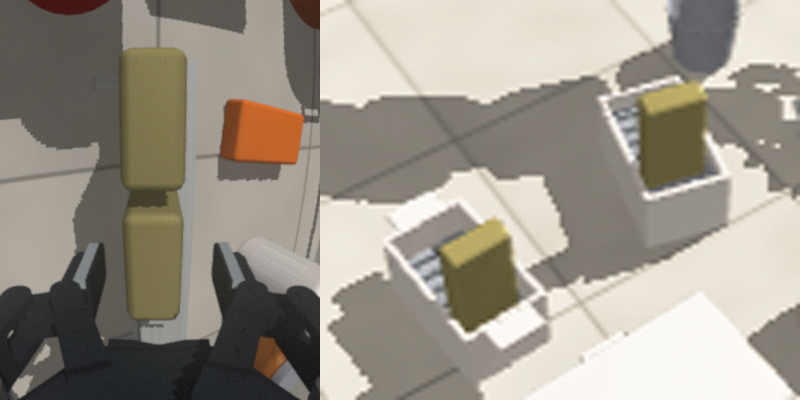

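Both placed bars stand upright, and bar2 sits centred between the fingers at (153,262).

>>> carry_out(steps=[[-1, 0, 0, 0, 0, 0, 0], [-1, 0, 0, 0, 0, 0, 0], [-1, 0, 0, 0, 0, 0, 0], [-1, 0, 0, 0, 0, 0, 0]])

```text
clock: 23.38
tcp_pos: [0.5596, 0.2592, 0.1008]
orientation: [-0.001, 0.965, 0.006, 0.262]
wrist_force: [-4.4, -0.2, 4.7]
finger_gap: 0.0269
```

>>> carry_out(steps=[[-1, 0, 0, -0.03, 0, 0, 0], [-1, 0, 0, -0.03, 0, 0, 0], [-1, 0, 0, -0.03, 0, 0, 0], [-1, 0.012, 0.014, -0.028, 0, -0.13, 0], [-1, 0.007, 0.015, -0.028, 0, -0.13, 0], [-1, 0.004, 0.014, -0.03, 0, -0.14, 0.01], [-1, 0, 0.014, -0.03, 0, -0.13, 0], [-1, 0.012, 0.045, 0, 0, 0, 0], [-1, 0.012, 0.045, 0, 0, 0, 0], [-1, 0.011, 0.045, 0, 0, 0, 0], [-1, 0.012, 0.045, 0, 0, 0, 0], [-1, 0.012, 0.045, 0, 0, 0, 0], [-1, 0.012, 0.045, 0, 0, 0, 0], [-1, -0.005, 0.048, 0.003, 0, 0, -0.01], [-1, -0.006, 0.048, 0.003, 0, 0, -0.02], [-1, -0.007, 0.047, 0.003, 0, 0, -0.01], [-1, -0.007, 0.048, 0.002, 0, 0, -0.01], [-1, -0.008, 0.048, 0.003, 0, 0, -0.01], [-1, 0, 0, 0, 0, 0, 0], [-1, 0, 0, 0, 0, 0, 0]])

```text
clock: 25.88
tcp_pos: [0.5431, -0.3079, 0.2813]
orientation: [-0.001, 1.0, 0.03, -0.0]
wrist_force: [0.2, 0.3, -1.0]
finger_gap: 0.0266
```

>>> carry_out(steps=[[-1, 0, 0, 0.035, 0, 0, 0], [-1, 0.001, 0, 0.035, 0, 0, 0], [-1, 0, 0, 0.01, 0, 0, 0], [-1, 0, 0, 0, 0, 0, 0], [-1, 0, 0, 0, 0, 0, 0]])

```text
clock: 26.5
tcp_pos: [0.5452, -0.3083, 0.2034]
orientation: [0.001, 1.0, 0.031, 0.001]
wrist_force: [0.8, -0.0, -1.5]
finger_gap: 0.0267
```

>>> carry_out(steps=[[-1, 0, 0, 0.02, 0, 0, 0], [-1, 0, 0, 0.02, 0, 0, 0], [-1, 0, 0, 0.015, 0, 0, 0], [-1, 0, 0, 0.012, 0, 0, 0], [-1, 0, 0, 0.008, 0, 0, 0], [-1, 0, 0, 0.004, 0, 0, 0], [-1, 0, 0, 0, 0, 0, 0]])

```text
clock: 27.38
tcp_pos: [0.5443, -0.3082, 0.1225]
orientation: [-0.0, 1.0, 0.031, -0.0]
wrist_force: [-0.4, -0.5, -1.3]
finger_gap: 0.0268
```

>>> carry_out(steps=[[-1, 0, 0, 0.002, 0, 0, 0], [-1, 0, 0, 0.002, 0, 0, 0], [-1, 0, 0, 0.002, 0, 0, 0], [-1, 0, 0, 0, 0, 0, 0]])

```text
clock: 27.88
tcp_pos: [0.5441, -0.3081, 0.1163]
orientation: [-0.0, 1.0, 0.031, -0.0]
wrist_force: [-0.7, -0.1, -2.7]
finger_gap: 0.027
```

>>> carry_out(steps=[[-1, 0, 0, 0.002, 0, 0, 0], [-1, 0, 0, 0.002, 0, 0, 0], [-1, 0, 0, 0, 0, 0, 0]])

```text
clock: 28.25
tcp_pos: [0.5444, -0.3083, 0.1128]
orientation: [-0.0, 1.0, 0.031, 0.0]
wrist_force: [-0.8, -1.0, 1.1]
finger_gap: 0.027
```

>>> carry_out(steps=[[-0.2, 0, 0, 0, 0, 0, 0], [0, 0, 0, 0, 0, 0, 0], [0, 0, 0, 0, 0, 0, 0], [0, 0, 0, 0, 0, 0, 0]])

```text
clock: 28.75
tcp_pos: [0.5443, -0.3081, 0.1125]
orientation: [-0.0, 1.0, 0.031, -0.0]
wrist_force: [-0.2, 0.2, 0.4]
finger_gap: 0.0427
```

Run:
```python
from plan import *
p,R=getcmd();setcmd([p[0],p[1],.1113],R)
q=getcmd()[0]
plan([(q+[0,0,.16],tool(EAR[1],0),0),([.5,.17,.285],tool(0,5),.3),(BAR[3]+.125*U,RT,.3)])
plan([(BAR[3]+.025*U,RT,.3,.035)])
```

```text
meas-cmd mm [0.3 1.3 1.2] rot [-0.001  0.002 -0.002]
18
[[0,0.0,0.0,-0.04,0.0,0.0,0.0],[0,0.0,0.0,-0.04,0.0,0.0,0.0],[0,0.0,0.0,-0.04,0.0,0.0,0.0],[0,0.0,0.0,-0.04,0.0,0.0,0.0],[0.3,-0.002,-0.048,-0.001,0.0,0.01,0.01],[0.3,-0.002,-0.048,-0.002,0.0,0.01,0.0],[0.3,-0.002,-0.048,-0.001,0.0,0.01,0.01],[0.3,-0.002,-0.049,-0.001,0.0,0.01,0.0],[0.3,-0.003,-0.048,-0.002,0.0,0.0,0.01],[0.3,-0.003,-0.048,-0.001,0.0,0.01,0.01],[0.3,-0.003,-0.048,-0.001,0.0,0.01,0.0],[0.3,-0.004,-0.048,-0.002,0.0,0.01,0.01],[0.3,-0.004,-0.048,-0.001,0.0,0.01,0.0],[0.3,-0.003,-0.048,-0.002,0.0,0.01,0.01],[0.3,0.0,-0.04,0.025,0.0,0.11,0.0],[0.3,-0.002,-0.039,0.025,0.0,0.11,0.0],[0.3,-0.006,-0.04,0.025,0.0,0.11,-0.01],[0.3,-0.007,-0.039,0.024,0.0,0.11,0.0]]
end [0.5106 0.3285 0.1855]
meas-cmd mm [  33.7 -636.7  -73. ] rot [ 0.014 -0.528 -0.052]
3
[[0.3,0.0,0.0,0.033,0.0,0.0,0.0],[0.3,0.0,0.0,0.034,0.0,0.0,0.0],[0.3,-0.001,0.0,0.033,0.0,0.0,0.0]]
end [0.5601 0.329  0.0986]
```

>>> carry_out(steps=[[0, 0, 0, -0.04, 0, 0, 0], [0, 0, 0, -0.04, 0, 0, 0], [0, 0, 0, -0.04, 0, 0, 0], [0, 0, 0, -0.04, 0, 0, 0], [0.3, -0.002, -0.048, -0.001, 0, 0.01, 0.01], [0.3, -0.002, -0.048, -0.002, 0, 0.01, 0], [0.3, -0.002, -0.048, -0.001, 0, 0.01, 0.01], [0.3, -0.002, -0.049, -0.001, 0, 0.01, 0], [0.3, -0.003, -0.048, -0.002, 0, 0, 0.01], [0.3, -0.003, -0.048, -0.001, 0, 0.01, 0.01], [0.3, -0.003, -0.048, -0.001, 0, 0.01, 0], [0.3, -0.004, -0.048, -0.002, 0, 0.01, 0.01], [0.3, -0.004, -0.048, -0.001, 0, 0.01, 0], [0.3, -0.003, -0.048, -0.002, 0, 0.01, 0.01], [0.3, 0, -0.04, 0.025, 0, 0.11, 0], [0.3, -0.002, -0.039, 0.025, 0, 0.11, 0], [0.3, -0.006, -0.04, 0.025, 0, 0.11, -0.01], [0.3, -0.007, -0.039, 0.024, 0, 0.11, 0], [0.3, 0, 0, 0, 0, 0, 0], [0.3, 0, 0, 0, 0, 0, 0]])

```text
clock: 31.25
tcp_pos: [0.5094, 0.3299, 0.1866]
orientation: [-0.001, 0.965, 0.005, 0.262]
wrist_force: [0.6, -0.7, 1.4]
finger_gap: 0.0556
```

>>> carry_out(steps=[[0.3, 0, 0, 0.033, 0, 0, 0], [0.3, 0, 0, 0.034, 0, 0, 0], [0.3, -0.001, 0, 0.033, 0, 0, 0], [0.3, 0, 0, 0, 0, 0, 0], [0.3, 0, 0, 0, 0, 0, 0]])

```text
clock: 31.88
tcp_pos: [0.5604, 0.3299, 0.101]
orientation: [-0.001, 0.965, 0.004, 0.263]
wrist_force: [-0.2, 0.0, -0.2]
finger_gap: 0.0552
```

Run:
```python
from plan import *
import cv2
c=env.read_camera("wrist");d=env.read_camera("scene")
a=c["color"][:,:,::-1]
b=cv2.resize(d["color"][160:260,230:350,::-1],None,fx=4,fy=4,interpolation=cv2.INTER_CUBIC)
im=np.zeros((400,800,3),np.uint8);im[:,:320]=a[:,160:480];im[:,320:]=b
cv2.imwrite("pics/p4.png",im)
p,R=getcmd()
plan([(p+.09*U,RT,-1,.035),([.49,.25,.28],tool(0,0),-1),(slot(PLA,-.03,.27),tool(PLA[1],0),-1)])
```

```text
meas-cmd mm [0.1 1.6 2.9] rot [ 0.001  0.005 -0.001]
14
[[-1,0.0,0.0,-0.03,0.0,0.0,0.0],[-1,0.0,0.0,-0.03,0.0,0.0,0.0],[-1,0.0,0.0,-0.03,0.0,0.0,0.0],[-1,0.008,0.02,-0.026,0.0,-0.13,0.0],[-1,0.004,0.019,-0.026,0.0,-0.13,0.0],[-1,0.001,0.02,-0.027,0.0,-0.14,0.01],[-1,-0.003,0.019,-0.026,0.0,-0.13,0.0],[-1,0.003,0.045,0.001,0.0,0.0,0.03],[-1,0.005,0.045,0.002,0.0,0.0,0.03],[-1,0.006,0.044,0.001,0.0,0.0,0.04],[-1,0.008,0.044,0.001,0.0,0.0,0.03],[-1,0.009,0.045,0.001,0.0,0.0,0.03],[-1,0.01,0.043,0.002,0.0,0.0,0.03],[-1,0.012,0.044,0.001,0.0,0.0,0.03]]
end [ 0.5128 -0.064   0.2701]
```

View pics/p4.png

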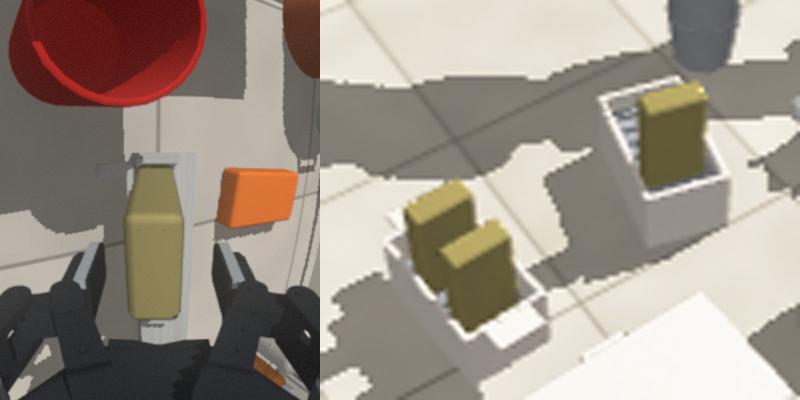

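The eared caddy now holds two upright bars, the plain one has one, and bar3 is between the fingers.

>>> carry_out(steps=[[-1, 0, 0, 0, 0, 0, 0], [-1, 0, 0, 0, 0, 0, 0], [-1, 0, 0, 0, 0, 0, 0], [-1, 0, 0, 0, 0, 0, 0]])

```text
clock: 32.48
tcp_pos: [0.5588, 0.3307, 0.1004]
orientation: [-0.002, 0.965, 0.005, 0.262]
wrist_force: [-4.7, -1.3, 5.7]
finger_gap: 0.0273
```

>>> carry_out(steps=[[-1, 0, 0, -0.03, 0, 0, 0], [-1, 0, 0, -0.03, 0, 0, 0], [-1, 0, 0, -0.03, 0, 0, 0], [-1, 0.008, 0.02, -0.026, 0, -0.13, 0], [-1, 0.004, 0.019, -0.026, 0, -0.13, 0], [-1, 0.001, 0.02, -0.027, 0, -0.14, 0.01], [-1, -0.003, 0.019, -0.026, 0, -0.13, 0], [-1, 0.003, 0.045, 0.001, 0, 0, 0.03], [-1, 0.005, 0.045, 0.002, 0, 0, 0.03], [-1, 0.006, 0.044, 0.001, 0, 0, 0.04], [-1, 0.008, 0.044, 0.001, 0, 0, 0.03], [-1, 0.009, 0.045, 0.001, 0, 0, 0.03], [-1, 0.01, 0.043, 0.002, 0, 0, 0.03], [-1, 0.012, 0.044, 0.001, 0, 0, 0.03], [-1, 0, 0, 0, 0, 0, 0], [-1, 0, 0, 0, 0, 0, 0]])

```text
clock: 34.48
tcp_pos: [0.512, -0.0624, 0.2709]
orientation: [-0.001, 0.994, -0.109, -0.0]
wrist_force: [0.0, 0.2, -0.8]
finger_gap: 0.0269
```

>>> carry_out(steps=[[-1, 0, 0, 0.035, 0, 0, 0], [-1, 0, 0, 0.03, 0, 0, 0], [-1, 0, 0, 0.02, 0, 0, 0], [-1, 0, 0, 0.005, 0, 0, 0], [-1, 0, 0, 0, 0, 0, 0], [-1, 0, 0, 0, 0, 0, 0]])

```text
clock: 35.22
tcp_pos: [0.513, -0.0623, 0.1821]
orientation: [-0.001, 0.994, -0.109, 0.001]
wrist_force: [-0.3, 0.4, -2.2]
finger_gap: 0.027
```

>>> carry_out(steps=[[-1, 0, 0, 0.012, 0, 0, 0], [-1, 0, 0, 0.012, 0, 0, 0], [-1, 0, 0, 0.01, 0, 0, 0], [-1, 0, 0, 0.006, 0, 0, 0], [-1, 0, 0, 0.002, 0, 0, 0], [-1, 0, 0, 0, 0, 0, 0]])

```text
clock: 35.98
tcp_pos: [0.5123, -0.0625, 0.139]
orientation: [-0.001, 0.994, -0.109, -0.0]
wrist_force: [0.1, 0.4, -1.3]
finger_gap: 0.027
```

>>> carry_out(steps=[[-1, 0, 0, 0.002, 0, 0, 0], [-1, 0, 0, 0.002, 0, 0, 0], [-1, 0, 0, 0.002, 0, 0, 0], [-1, 0, 0, 0, 0, 0, 0]])

```text
clock: 36.48
tcp_pos: [0.5121, -0.0624, 0.1328]
orientation: [-0.001, 0.994, -0.109, -0.0]
wrist_force: [0.2, 0.2, -0.3]
finger_gap: 0.027
```

>>> carry_out(steps=[[-1, 0, 0, 0.002, 0, 0, 0], [-1, 0, 0, 0, 0, 0, 0]])

```text
clock: 36.72
tcp_pos: [0.5124, -0.0625, 0.1311]
orientation: [-0.001, 0.994, -0.109, 0.0]
wrist_force: [-1.0, 0.6, 1.1]
finger_gap: 0.0269
```

Contact again (+3 N, the same height as bar1). I'll release, rise clear, then check.

>>> carry_out(steps=[[-0.2, 0, 0, 0, 0, 0, 0], [0, 0, 0, 0, 0, 0, 0], [0, 0, 0, 0, 0, 0, 0], [0, 0, 0, 0, 0, 0, 0]])

```text
clock: 37.22
tcp_pos: [0.5123, -0.0624, 0.131]
orientation: [-0.001, 0.994, -0.109, -0.0]
wrist_force: [0.3, -0.5, 1.0]
finger_gap: 0.0429
```

>>> carry_out(steps=[[0, 0, 0, -0.04, 0, 0, 0], [0, 0, 0, -0.04, 0, 0, 0], [0, 0, 0, -0.04, 0, 0, 0], [0, -0.04, 0, -0.03, 0, 0, 0], [0, -0.04, 0, 0, 0, 0, 0], [0, 0, 0, 0, 0, 0, 0], [0, 0, 0, 0, 0, 0, 0]])

```text
clock: 38.1
tcp_pos: [0.4347, -0.0454, 0.2812]
orientation: [-0.001, 0.994, -0.109, 0.0]
wrist_force: [-0.1, 0.7, -0.3]
finger_gap: 0.0422
```

Run:
```python
from plan import *
import cv2
d=env.read_camera("scene");s=env.get_state();print(s["tcp_pos"],s["wrist_force"],abs(s["qvel"]).max())
cv2.imwrite("pics/p5.png",cv2.resize(d["color"][120:265,240:440,::-1],None,fx=4,fy=4,interpolation=cv2.INTER_CUBIC))
```

```text
[ 0.43492881 -0.04548904  0.28094884] [0.23942735 0.68055889 0.41110617] 0.01445833171947481
```

View pics/p5.png

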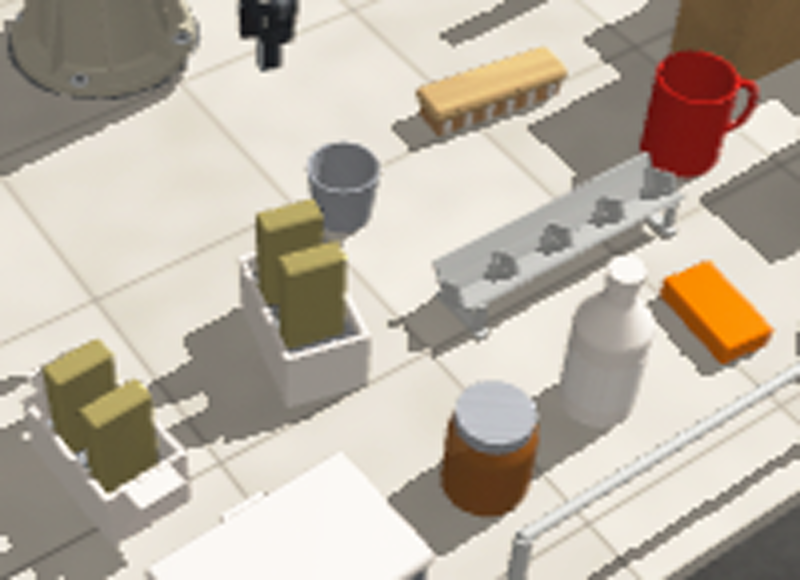

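All four bars stand upright in pairs, the rack is empty, the bystanders look unmoved and the arm is clear. I'm handing it in.

```bash
python3 -c "
from workcell import env
print(env.hand_in());print(env.get_state()['clock'])"
```

```text
the job is handed in; nothing more can be done
None
the job is handed in; nothing more can be done
```

I dealt all four bars in order: bar0 and bar2 into the eared caddy, bar1 and bar3 into the plain one. I handed the job in at about 38 s of the 72 s allowed; `hand_in` gives no verdict.

- **Setting down:** I lowered each bar until the wrist force showed it touching the grating, a rise of about 3–7 N, and only then released it. First touch came at TCP height of about 0.115 m in the eared caddy and 0.133 m in the plain one. The second bar in each caddy touched within about 2 mm of the first.
- **Last checks:** The final scene picture shows two upright bars in each caddy, the rack empty, and the brush, tin, jug, softener and jar where they started. The gripper was open and clear, with the wrist force near zero.
- **Disagreements:** My first estimate of the bar positions was about 3 mm off in the close-up wrist view, and I corrected it by 2 mm before the first grasp. The arm's measured height ran 1–3 mm above the commanded height, so I judged contact by force and measured height. Nothing failed.

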